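# Slide the feeding dish between bowl and jar onto its mat

### The arm

A 7-joint arm with a two-finger parallel gripper is mounted at the origin on the work surface. World frame = base frame: x ahead of the robot, y to its left, z up, the work surface at z = 0. Lengths are in mm, angles in rad, forces in N, time in s.
With the tool pointing down it reaches from about 400 to 875 mm from the base axis. Payload 4.4 kg.
Tool frame: the origin (TCP) lies midway between the tips of the shut fingers; the grasp point (between the pads) lies 19 mm behind it; x points along the fingers, y is the direction in which the jaws open and shut, and the axes are right-handed (so a half turn about x gives the same grasp; the last joint's range is limited). The gripper opens to 85 mm and grips with 20 to 120 N. Pads are 22 mm wide; open, the fingers measure 114 mm over their backs; the gripper's body (76 mm by 85 mm) begins 54 mm behind the grasp point. The pads swing forward as they close: fully open they stand 13 mm farther back than shut.
Start: joints at [1.056, 0.628, 0.038, 1.517, -0.027, 0.996, -0.02], TCP at [282.053, -585.631, 231.313] pointing down, gripper open.
Joint ranges: [-3.06, 3.06], [-0.37, 2.12], [-1.25, 1.32], [0.18, 2.47], [-1.1, 4.24], [0.23, 1.98], [-2.94, 2.94]. Speed limits (rad/s): [2.57, 2.57, 3.14, 3.14, 3.14, 3.14, 3.14].

### API

Orientations are given as a unit quaternion [x, y, z, w].
In Python, from bench import telemetry, cams, sign_off gives the robot as it stands. The module is installed in compiled form; this text tells all that it offers.
- The arm moves only by the tool move_arm, never from a script. Its argument "commands" is a list of rows, each a list of 7 numbers: the closure, from 0 (fully open) to 1 (shut), then the shift along the world's x, y, z in m, then the turn, a rotation vector about the world's x, y, z in degrees. In form: [[jaw, x, y, z, rx, ry, rz], ...]. A call has 1 to 5 rows; each row is the pose to reach, as a shift and turn from the pose commanded when the call began; what a row does not reach only later rows make up. A row lasts 1/12 s, in which the tool goes at most 41.7 mm and 7.16 degrees, less where a joint would pass 70% of its speed; a pose out of reach is approached as far as the arm can. A call with a gripper value outside its range is refused whole. The fingers move at their own pace and stop on an object; "newtons" is the grip in N (left out, the last holds). Time passes only in rows, so rows that repeat a pose let the fingers close. It gives the time, the measured TCP pose, the force and the opening at its end, in the units of the state.
- telemetry.observe(): the state, without advancing time (a new reading comes with each control period).
- cams.snapshot(name): name is "scene" or "top"; returns a dict with "color" (384x512x3 uint8, red, green, blue), "vfov" (degrees; the focal length in pixels is half the picture's height over the tangent of half this angle, whatever the lens; pixels are square), "cx", "cy" (the principal point, pixels), "view" (4x4, takes a point from world to camera coordinates). Camera axes: x right, y down, z forward; pixel columns grow to the right and rows downward; lengths in mm; the calibration is good to about 2 mm. A picture is of the moment at which its call begins. There is no depth.
- sign_off(): hands the job in, once; it reports no verdict.
The state is a dict: "t": time; "qpos": joint angles; "joint_velocities": joint speeds; "tau": joint torques, N m; "position": TCP position; "ee_rot": TCP orientation; "wrist_force": force on the tool from outside, world axes, zero at the start; "moment": the same for the moment, N m; "opening": opening from 0.0 (shut) to 1.0 (fully open).
Only numpy, scipy, OpenCV 4.12 (cv2) and the standard library are available. Lean on these libraries where they do the work, as an engineer would, in place of code of your own. Each camera call takes 0.05 s, during which the arm holds its last target. There are 200 camera calls.

### The job

With the fingers only, push the oblong dish endways along the counter, through the narrow gap between the round bowl and the jar, until the whole dish lies on the cork mat on the other side. Do not lift or tip the dish: it slides on the counter all the way. Leave the ball, the brush and the scoop where they are, and finish clear of everything.

Things in the scene. Friction and masses are not known exactly. Their poses are not given: they have to be found in the camera images.
- mat: Thin cork feeding mat let in flush with the black counter, 190 x 130 mm (its x by y), fixed; nothing catches on its edge. Origin at its centre on the counter surface; its x axis runs along its length, away from the gap, in the pushing direction (roughly to the robot's left). The gap lies 165 to 175 mm before its centre, the gap's middle within 2 mm of its x axis line.
- dish: Loose oblong white stoneware dish, open on top, 0.3 to 0.6 kg, outside 150 x 84 x 40 mm (its x by y by height), upright walls 5 mm thick, inner floor 5 mm above the counter (hollow 140 x 74 mm). Origin at the centre of its underside; x along its length to its leading end, nearer the gap. It starts before the gap, turned up to 0.45 rad from the mat's x axis, up to 30 mm to one side.
- bowl: Round straight-sided brown stoneware bowl, 120 mm across, 50 mm high, open on top, fastened to the counter: one side of the gap. Origin at the centre of its underside. It may be the left or the right one.
- jar: Squat round clear acrylic jar with grey flip-top lid, 120 mm across, 64 mm high (68 mm at the small lid tab), fastened to the counter: other side of the gap. Origin at the centre of its underside. Between bowl and jar 92 to 99 mm are free.
- dish_fl (a point): Corner of the dish's underside, leading end, left (dish x = +75, y = +42 mm)
- dish_fr (a point): Corner of the dish's underside, leading end, right (dish x = +75, y = -42 mm)
- dish_bl (a point): Corner of the dish's underside, trailing end, left (dish x = -75, y = +42 mm)
- dish_br (a point): Corner of the dish's underside, trailing end, right (dish x = -75, y = -42 mm)
- ball: Loose red plastic treat ball with a flat foot, 70 mm across, 66 mm high, standing beside the mat on the side away from the robot; bystander. Origin at the centre of its underside.
- brush: Loose black rubber grooming brush with a grey handle loop on top, 125 x 60 x 43 mm, on the robot's side of the mat; bystander. Origin at the centre of its underside, x along its length.
- scoop: Loose steel scoop lying on the turntable tray, blade 75 x 55 x 26 mm with a rod handle towards -x of its frame, 175 mm long overall; bystander. Origin under the centre of the blade, 20 mm above the counter.
- turntable: Round wooden turntable tray, 220 mm across, top 20 mm above the counter, fixed here, to the left of the mat; carries the scoop. Origin at the centre of its underside.
Not all that is in view belongs to the job. Several things look just like the dish: the one meant starts farthest from the robot's base. There is more than one size of the jar; the one meant has the size given above.

How it is judged:
By the outcome, as a careful person would: the job done as asked, in the order asked, and still so for the second after the job is handed in, with the robot touching nothing.
It also fails if it takes over 48 s, if anything falls off the work surface, if the arm or the gripper's body presses on something with over 40 N, if the wrist force passes 120 N, or if a joint passes its speed limit or range.

## Working session

There is one attempt and no reset: what is moved stays moved. The work goes in short steps, Python scripts to look and compute and a tool call to move; the robot and the scene stay as the last step left them, time stands still between calls to the robot, and variables do not carry over. Pictures are saved under pics/ and viewed, about 8 in all and at most 12, crops included, and the job is handed in when it is done.

Besides the shell and the picture viewer there is one more tool, called after ">>>" by a JSON object that holds its "method" and its "body". move_arm: Moves the arm, as the interface text tells. Its arguments: {"type":"object","properties":{"commands":{"type":"array"},"newtons":{"type":"number"}},"required":["commands"]}

```bash
mkdir -p pics
cat > h.py <<'E'
import numpy as np, cv2
from bench import telemetry, cams
def snap(name, fn=None):
    s=cams.snapshot(name)
    if fn: cv2.imwrite(fn, cv2.cvtColor(s["color"],cv2.COLOR_RGB2BGR))
    return s
def K(s):
    f=s["color"].shape[0]/2/np.tan(np.radians(s["vfov"])/2); return f,s["cx"],s["cy"]
def proj(s,P):
    P=np.atleast_2d(P).astype(float); V=np.array(s["view"]); c=P@V[:3,:3].T+V[:3,3]; f,cx,cy=K(s)
    return np.c_[f*c[:,0]/c[:,2]+cx, f*c[:,1]/c[:,2]+cy]
def ray(s,uv,z=0):
    uv=np.atleast_2d(uv).astype(float); V=np.array(s["view"]); f,cx,cy=K(s); R=V[:3,:3]; o=-R.T@V[:3,3]
    d=np.c_[(uv[:,0]-cx)/f,(uv[:,1]-cy)/f,np.ones(len(uv))]@R
    return o+d*((z-o[2])/d[:,2])[:,None]
E
python3 - <<'E'
from h import *
for n in ("scene","top"):
    s=snap(n); f,cx,cy=K(s); V=np.array(s["view"]); print(n,f,cx,cy,(-V[:3,:3].T@V[:3,3]).round(),V[:3,:3].round(2).tolist(), [k for k in s])
    cv2.imwrite(f"pics/{n}0.png",cv2.resize(cv2.cvtColor(s["color"],cv2.COLOR_RGB2BGR),(800,600),interpolation=cv2.INTER_CUBIC))
print(telemetry.observe())
E
```

```text
scene 419.85315132636305 261.12342925405756 191.6736684016524 [1531. -307.  763.] [[0.38, 0.92, -0.0], [0.49, -0.2, -0.85], [-0.78, 0.32, -0.53]] ['color', 'vfov', 'cx', 'cy', 'view']
top 354.48346832596746 250.90888744468282 193.90610019619828 [ 316.   88. 1023.] [[-0.01, -1.0, -0.01], [-0.99, 0.01, -0.14], [0.14, 0.01, -0.99]] ['color', 'vfov', 'cx', 'cy', 'view']
{'t': 0.1, 'qpos': array([ 1.05617158,  0.62925863,  0.03844264,  1.51827547, -0.02697234,
        0.99631148, -0.01998782]), 'joint_velocities': array([-0.00149041, -0.00138026, -0.00115645, -0.00318118,  0.00018694,
        0.00044568, -0.00122429]), 'tau': array([ 3.56006058e-03, -5.64528573e+01,  1.23027194e+00, -1.93970132e+01,
        1.12413982e-02,  5.49927150e-03,  3.98368707e-05]), 'position': array([ 281.81370707, -585.09972201,  230.47539369]), 'ee_rot': array([-0.68922331, -0.15795953,  0.68952386, -0.15677009]), 'wrist_force': array([-0.5425861 ,  0.03857991,  0.10570341]), 'moment': array([ 0.00133284, -0.02369305, -0.00212016]), 'opening': 1.0048311007050024}
```

View pics/top0.png

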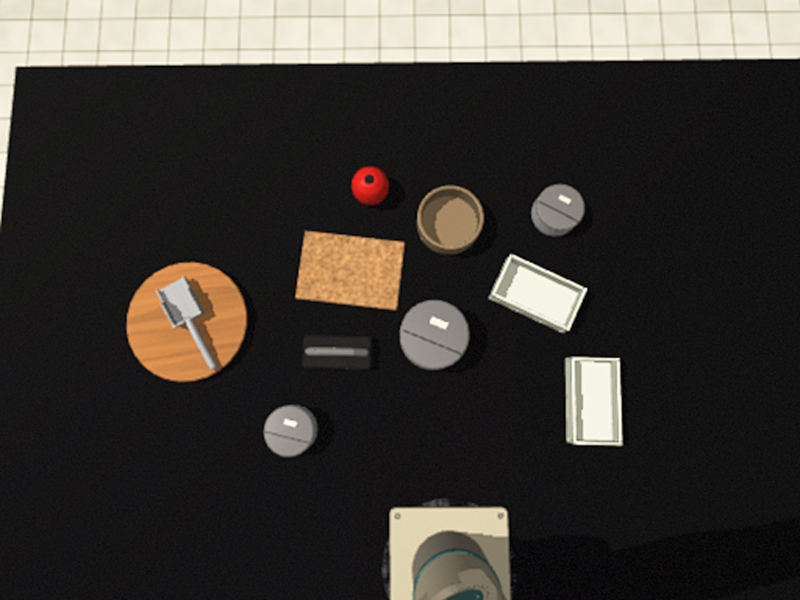

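View pics/scene0.png

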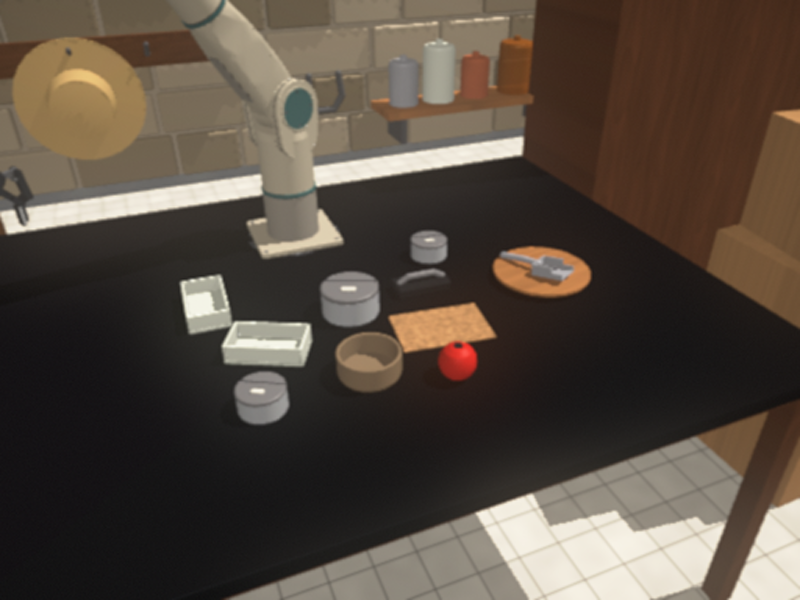

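The top view shows the dish at about (537,293), the gap between bowl (450,220) and big jar (434,335), and the mat at (350,270), all in 800x600 pixels. The scene view agrees. Next I fit silhouettes in both cameras.

```bash
cat > fit.py <<'E'
from h import *
from scipy.optimize import minimize
S=4
def box(p,L,W,H,z0=0):
    c,s=np.cos(p[2]),np.sin(p[2])
    return np.array([[p[0]+c*a*L/2-s*b*W/2,p[1]+s*a*L/2+c*b*W/2,z] for z in ({z0,H}) for a in(-1,1) for b in(-1,1)])
def cyl(p,r,H,z0=0):
    t=np.linspace(0,2*np.pi,48,endpoint=False); return np.vstack([np.c_[p[0]+r*np.cos(t),p[1]+r*np.sin(t),0*t+z] for z in (z0,H)])
def comp(s,P,thr,mode='val'):
    im=s["color"].astype(int); m=(im.max(2)>thr).astype(np.uint8)
    n,l,st,_=cv2.connectedComponentsWithStats(m); u,v=proj(s,P)[0].round().astype(int)
    m=(l==l[v,u]).astype(np.uint8); c,_=cv2.findContours(m,cv2.RETR_EXTERNAL,cv2.CHAIN_APPROX_NONE)
    o=np.zeros_like(m); cv2.drawContours(o,c,-1,1,-1); return o
def render(s,pts,shape):
    h=cv2.convexHull(((proj(s,pts)+.5)*S*16-8).round().astype(np.int32))
    o=np.zeros((shape[0]*S,shape[1]*S),np.uint8); cv2.fillPoly(o,[h],1,shift=4)
    return cv2.resize(o.astype(np.float32),shape[::-1],interpolation=cv2.INTER_AREA)
def fit(views,model,p0):
    # views: list of (s,mask)
    def cost(q):
        p=np.array(q)*sc; return sum(np.abs(render(s,model(p),m.shape)-m).sum()/m.sum() for s,m in views)
    sc=np.array([10,10,.1][:len(p0)]); x=np.array(p0)/sc
    for _ in range(2):
        r=minimize(cost,x,method='Nelder-Mead',options=dict(initial_simplex=np.vstack([x]+[x+d for d in np.eye(len(x))*(1. if _==0 else .3)]),xatol=.005,fatol=1e-4)); x=r.x
    return x*sc,r.fun
def dish(p): return box(p,150,84,40)
E
cat > m0.py <<'E'
from fit import *
T=snap("top");C=snap("scene")
k=512/800
g=lambda u,v,z=0: ray(T,[u*k,v*k],z)[0]
th=55
for name,uv,z,model,extra in [("dish",(537,293),20,dish,[-.45]),("mat",(350,270),0,lambda p:box(p,190,130,0),[-.05]),
   ("bowl",(450,220),25,lambda p:cyl(p,60,50),[]),("jar",(434,335),64,lambda p:cyl(p,60,64),[]),("jar_topdisc",(434,335),64,lambda p:cyl(p,60,64,64),[]),("brush",(337,352),15,lambda p:box(p,125,60,25),[0.]),("ball",(370,186),33,None,[])]:
    P=g(*uv,z)
    if model is None: print(name,P); continue
    if name in("dish","mat"):
        e=extra[0]; extra=[e+np.pi/2] 
    for vs in ([T],[C],[T,C]):
        try:
            views=[(s,comp(s,P if name!="bowl" else [P[0],P[1],10],30 if name=="brush" else th)) for s in vs]
            p,c=fit(views,model,[P[0],P[1]]+extra); print(name,len(vs),p.round(3),round(c,3),[int(m.sum()) for _,m in views])
        except Exception as ex: print(name,ex)
E
python3 m0.py
```

```text
dish 1 [ 479.166 -168.111    1.122] 0.034 [1858]
dish 1 [ 483.904 -169.871    1.122] 0.453 [2708]
dish 2 [ 479.261 -168.924    1.115] 0.491 [1858, 2708]
mat 1 [530.461 175.333   1.445] 0.036 [2934]
mat 1 [536.037 172.98    1.452] 0.61 [3611]
mat 2 [530.613 175.669   1.454] 0.65 [2934, 3611]
bowl 1 [618.732 -10.987] 0.035 [1507]
bowl 1 [613.928  -7.761] 0.608 [3611]
bowl 2 [618.051 -10.605] 0.661 [1507, 3611]
jar 1 [402.34   23.091] 0.022 [1597]
jar 1 [406.193  23.208] 0.059 [1257]
jar 2 [403.112  23.265] 0.092 [1597, 1257]
jar_topdisc 1 [401.705  23.516] 0.035 [1597]
jar_topdisc 1 [490.093  -0.991] 0.474 [1257]
jar_topdisc 2 [402.503  23.119] 0.597 [1597, 1257]
brush 1 [374.957 198.937   1.522] 0.118 [876]
brush 1 [ 682.045 -178.805    1.734] 0.992 [149564]
brush 2 [375.622 197.256   1.521] 1.116 [876, 149564]
ball [681.54450645 135.06558634  33.        ]
```

```bash
cat > tool.py <<'E'
from h import *
from scipy.spatial.transform import Rotation as R
d=np.array([479.2,-168.5,1.122]); mat=np.array([530.5,175.5,1.448])
def ml(p):  # world xy -> mat frame s,l
    v=np.array(p[:2])-mat[:2]; c,s=np.cos(mat[2]),np.sin(mat[2]); return np.array([c*v[0]+s*v[1],-s*v[0]+c*v[1]])
def lm(s_,l):
    c,s=np.cos(mat[2]),np.sin(mat[2]); return mat[:2]+np.array([c*s_-s*l,s*s_+c*l])
def tool():
    o=telemetry.observe(); r=R.from_quat(o["ee_rot"]).as_matrix()
    a=np.arctan2(r[1,1],r[0,1]); return o,o["position"],a,r
E
python3 - <<'E'
from tool import *
o,p,a,r=tool(); print("TCP",p,"tool axes\n",r.round(3),"jaw ang",a, "forward yaw cand",(a-np.pi/2,a+np.pi/2))
x=d[:2]+42*np.array([np.cos(d[2]),np.sin(d[2])]); print("insert",x, "shift",x-p[:2])
want=d[2]+np.pi/2; dd=(want-a+np.pi/2)%np.pi-np.pi/2; print("turn deg",np.degrees(dd))
for n,q in dict(bowl=[618.7,-11],jar=[402.4,23.1],dish=d).items(): print(n,ml(q))
E
```

```text
TCP [ 281.90930792 -585.29120939  230.7321403 ] tool axes
 [[-0.     0.434 -0.901]
 [ 0.001 -0.901 -0.434]
 [-1.    -0.001 -0.   ]] jaw ang -1.1220430648892434 forward yaw cand (np.float64(-2.69283939168414), np.float64(0.4487532619056531))
insert [ 497.42301776 -130.65925974] shift [215.51370984 454.63194965]
turn deg 38.5741966637556
bowl [-174.29221759 -110.37985726]
jar [-166.94313482  108.46824299]
dish [-347.69331207    8.77785517]
```

>>> {"method": "move_arm", "body": {"commands": [[0.65, 0.0355, 0.075, -0.018, 0, 0, 6.43], [0.65, 0.0355, 0.075, -0.018, 0, 0, 6.43], [0.65, 0.052, 0.11, -0.027, 0, 0, 12.8], [0.65, 0.07, 0.147, -0.036, 0, 0, 19], [0.65, 0.088, 0.185, -0.045, 0, 0, 25]], "newtons": 20}}

```text
t: 0.62
position: [369.8, -400.4, 186.4]
ee_rot: [0.638, 0.304, -0.638, 0.304]
wrist_force: [0.3, 0.5, -0.2]
opening: 0.351
```

>>> {"method": "move_arm", "body": {"commands": [[0.65, 0.017, 0.036, -0.009, 0, 0, 6], [0.65, 0.034, 0.072, -0.018, 0, 0, 13.5], [0.65, 0.052, 0.108, -0.03, 0, 0, 13.5], [0.65, 0.07, 0.144, -0.04, 0, 0, 13.5], [0.65, 0.088, 0.18, -0.05, 0, 0, 13.5]]}}

```text
t: 1.03
position: [457.7, -220.7, 136.3]
ee_rot: [0.599, 0.376, -0.599, 0.376]
wrist_force: [0.9, -0.6, -0.6]
opening: 0.35
```

Run:
```python
from tool import *
o,p,a,r=tool(); x=d[:2]+42*np.array([np.cos(d[2]),np.sin(d[2])]); print(o["t"],p,o["qpos"],o["opening"],"shift",x-p[:2],np.degrees(d[2]+np.pi/2-a)%180,o["wrist_force"])
```

```text
1.0333 [ 457.7323496  -220.65954498  136.26929112] [ 0.47636393  0.56929821 -0.12027068  2.00006191  0.11838641  0.57856538
 -0.17507331] 0.35003746022451104 shift [39.69066816 90.00028525] 0.11178326328820276 [ 0.91813092 -0.56910206 -0.55256594]
```

>>> {"method": "move_arm", "body": {"commands": [[0.65, 0.013, 0.03, -0.01, 0, 0, 0], [0.65, 0.026, 0.06, -0.03, 0, 0, 0], [0.65, 0.0395, 0.09, -0.05, 0, 0, 0], [0.65, 0.0395, 0.09, -0.06, 0, 0, 0]]}}

```text
t: 1.37
position: [499.6, -123.6, 75.1]
ee_rot: [0.598, 0.38, -0.596, 0.378]
wrist_force: [-0.5, -0.1, 0.2]
opening: 0.348
```

Run:
```python
from h import *
T=snap("top");C=snap("scene")
o=telemetry.observe(); print(o["position"],proj(T,o["position"]),proj(C,o["position"]))
a=cv2.resize(T["color"][130:310,260:430],None,fx=2.35,fy=2.35,interpolation=cv2.INTER_CUBIC)
b=cv2.resize(C["color"][120:290,90:260],(0,0),fx=2.35,fy=2.35,interpolation=cv2.INTER_CUBIC)
h=max(a.shape[0],b.shape[0]); f=lambda i:np.vstack([i,np.zeros((h-i.shape[0],i.shape[1],3),np.uint8)])
cv2.imwrite("pics/p3.png",np.hstack([f(a),f(b)])[:,:,::-1])
```

```text
[ 496.02458481 -130.1077961    74.99583674] [[333.78394028 178.15633102]] [[182.84088707 203.85591874]]
```

View pics/p3.png

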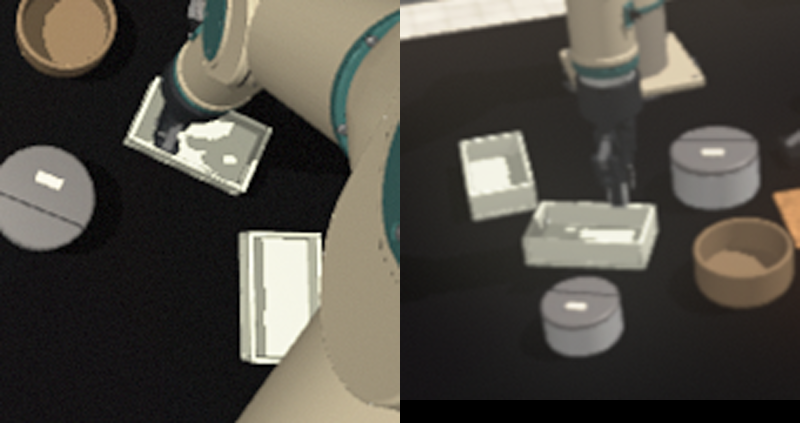

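The view shows the fingers over the leading half of the dish (TCP at crop (618,197) on the right), inside its outline. Lowering into the hollow, then spreading the fingers a little.

>>> {"method": "move_arm", "body": {"commands": [[0.65, 0, 0, -0.02, 0, 0, 0], [0.65, 0, 0, -0.04, 0, 0, 0], [0.65, 0, 0, -0.06, 0, 0, 0], [0.55, 0, 0, -0.06, 0, 0, 0], [0.55, 0, 0, -0.06, 0, 0, 0]]}}

```text
t: 1.88
position: [495.9, -133.7, 16.8]
ee_rot: [-0.599, -0.375, 0.6, -0.375]
wrist_force: [0.4, 0.4, -0.9]
opening: 0.449
```

Run:
```python
from tool import *
o,p,a,r=tool(); print(o["t"],p,np.degrees(a)+90,o["opening"],o["wrist_force"],o["moment"])
print("tool in mat",ml(p))
c,s=np.cos(d[2]),np.sin(d[2]); v=p[:2]-d[:2]; print("in dish",c*v[0]+s*v[1],-s*v[0]+c*v[1])
T=snap("top");C=snap("scene")
def crop(S,q,n=60):
    u,v=proj(S,[*q,20])[0].astype(int); return cv2.resize(S["color"][v-n:v+n,u-n:u+n],(400,400),interpolation=cv2.INTER_CUBIC)
cv2.imwrite("pics/p4.png",np.hstack([crop(T,d[:2]),crop(C,d[:2])])[:,:,::-1])
```

```text
1.8833 [ 495.91326959 -133.709708     16.78829626] 64.08551505121744 0.4488505485341081 [ 0.37047698  0.38983741 -0.90697359] [-0.00264042  0.01716495 -0.04809513]
tool in mat [-311.11781678   -3.54817185]
in dish 38.596585995325164 0.03670512602147369
```

View pics/p4.png

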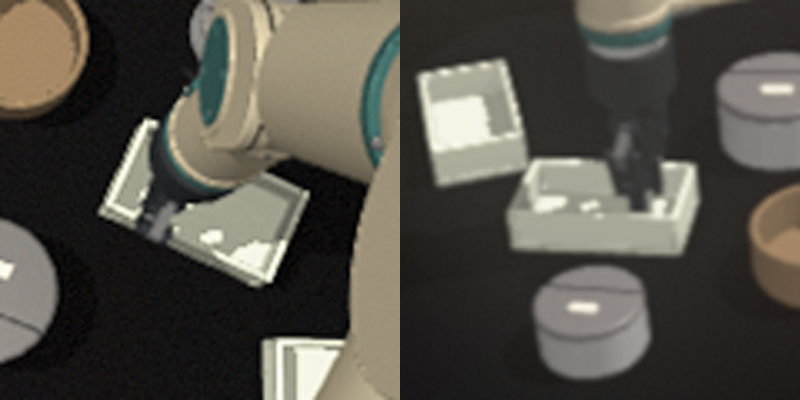

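The fingers are in the hollow, clear of the walls (TCP at dish (39,0)). Next I plan the arc that straightens the dish.

```bash
cat > plan.py <<'E'
from tool import *
def plan(W,z=17):
    o,p,a,r=tool(); y0=(np.degrees(a)+90)-np.degrees(mat[2])
    for s,l,ph in W:
        q=lm(s,l)-p[:2]; print([round(q[0]/1000,4),round(q[1]/1000,4),round((z-p[2])/1000,3),0,0,round(ph-y0,2)])
E
python3 -c "
from plan import *
plan([(-303,-6.3,-18.8),(-295,-9,-18.8),(-289,-7.8,-16),(-283,-6.2,-13),(-276,-4,-9.8),(-270,-2.2,-6.5),(-264,-.3,-3.2),(-258,1,0),(-252,1,0),(-246,.5,0),(-240,0,0)])"
```

```text
[np.float64(0.0023), np.float64(0.0074), np.float64(-0.001), 0, 0, np.float64(0.04)]
[np.float64(0.006), np.float64(0.015), np.float64(-0.001), 0, 0, np.float64(0.04)]
[np.float64(0.0055), np.float64(0.0211), np.float64(-0.001), 0, 0, np.float64(2.84)]
[np.float64(0.0047), np.float64(0.0273), np.float64(-0.001), 0, 0, np.float64(5.84)]
[np.float64(0.0034), np.float64(0.0345), np.float64(-0.001), 0, 0, np.float64(9.04)]
[np.float64(0.0023), np.float64(0.0407), np.float64(-0.001), 0, 0, np.float64(12.34)]
[np.float64(0.0012), np.float64(0.0469), np.float64(-0.001), 0, 0, np.float64(15.64)]
[np.float64(0.0006), np.float64(0.053), np.float64(-0.001), 0, 0, np.float64(18.84)]
[np.float64(0.0013), np.float64(0.0589), np.float64(-0.001), 0, 0, np.float64(18.84)]
[np.float64(0.0026), np.float64(0.0648), np.float64(-0.001), 0, 0, np.float64(18.84)]
[np.float64(0.0038), np.float64(0.0707), np.float64(-0.001), 0, 0, np.float64(18.84)]
```

>>> {"method": "move_arm", "body": {"commands": [[0.55, 0.0025, 0.0075, -0.001, 0, 0, 0], [0.55, 0.006, 0.015, -0.001, 0, 0, 0], [0.55, 0.0055, 0.021, -0.001, 0, 0, 2.8], [0.55, 0.0045, 0.0275, -0.001, 0, 0, 5.8], [0.55, 0.0035, 0.0345, -0.001, 0, 0, 9]]}}

```text
t: 2.4
position: [500.5, -98.2, 16.3]
ee_rot: [-0.567, -0.422, 0.567, -0.424]
wrist_force: [-0.2, -4.7, 2.0]
opening: 0.45
```

>>> {"method": "move_arm", "body": {"commands": [[0.55, -0.001, 0.006, 0, 0, 0, 3.3], [0.55, -0.002, 0.0125, 0, 0, 0, 6.6], [0.55, -0.003, 0.0185, 0, 0, 0, 9.8], [0.55, -0.0025, 0.0185, 0, 0, 0, 9.8]]}}

```text
t: 2.73
position: [497.2, -77.2, 15.6]
ee_rot: [0.528, 0.471, -0.528, 0.47]
wrist_force: [-0.5, -0.5, 0.4]
opening: 0.451
```

```bash
cat > look.py <<'E'
import sys
from tool import *
o,p,a,r=tool(); print("t",o["t"],p.round(1),"mat",ml(p).round(1),"phi",round(np.degrees(a)+90-np.degrees(mat[2]),2),o["opening"].round(3),o["wrist_force"].round(1))
T=snap("top");C=snap("scene")
q=p[:2]-50*np.array([np.cos(mat[2]),np.sin(mat[2])])
def crop(S,q,n=62):
    u,v=proj(S,[*q,20])[0].astype(int); print((u-n,v-n)); return cv2.resize(S["color"][v-n:v+n,u-n:u+n],(400,400),interpolation=cv2.INTER_CUBIC)
cv2.imwrite(sys.argv[1],np.hstack([crop(T,q),crop(C,q)])[:,:,::-1])
np.savez("last.npz",T=T["color"],C=C["color"])
E
python3 look.py pics/p5.png
```

```text
Traceback (most recent call last):
  File "look.py", line 3, in <module>
    o,p,a,r=tool(); print("t",o["t"],p.round(1),"mat",ml(p).round(1),"phi",round(np.degrees(a)+90-np.degrees(mat[2]),2),o["opening"].round(3),o["wrist_force"].round(1))
                                                                                                                        ^^^^^^^^^^^^^^^^^^
AttributeError: 'float' object has no attribute 'round'
```

```bash
sed -i 's/o\["opening"\].round(3)/round(o["opening"],3)/' look.py; python3 look.py pics/p5.png
```

```text
t 2.7333 [497.2 -77.2  15.6] mat [-254.9    2.1] phi 0.41 0.451 [-0.5 -0.5  0.4]
(np.int64(266), np.int64(121))
(np.int64(123), np.int64(155))
```

View pics/p5.png

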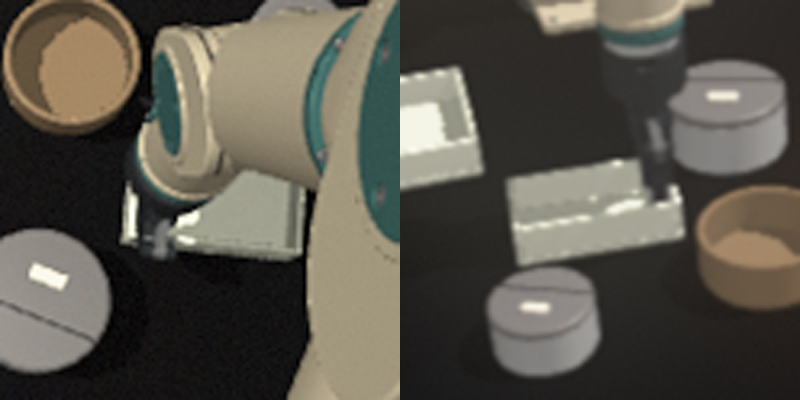

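The dish has turned with the fingers: near bottom corners at crop (517,265) and (685,238) in the right half. I'll measure them.

```bash
cat > dm.py <<'E'
# dish pose: masked fit in both views; robot pixels ignored
from fit import *
from tool import ml,lm,mat,tool
def dishfit(T,C,p0):
    W=[]
    for s in (T,C):
        im=s["color"].astype(int); mx=im.max(2); mn=im.min(2)
        near=cv2.dilate((render(s,dish(p0),mx.shape)>0).astype(np.uint8),np.ones((13,13)))
        # dish colour: greenish white
        white=((im[...,1]>=im[...,0])&(mx>75)&(im[...,1]>=im[...,2]+4)).astype(np.uint8)
        white=cv2.morphologyEx(white*near,cv2.MORPH_OPEN,np.ones((2,2)))
        W.append((s,white,((mx<34)&(near>0)).astype(np.uint8)))
    def cost(q):
        p=q*np.array([10,10,.1]); c=0
        for s,w,b in W:
            r=render(s,dish(p),w.shape); c+=((1-r)*w).sum()+(r*b).sum()
        return c
    x=np.array(p0)/[10,10,.1]
    for k in (.8,.3): 
        r=minimize(cost,x,method='Nelder-Mead',options=dict(initial_simplex=np.vstack([x]+[x+d for d in np.eye(3)*k]),xatol=.005,fatol=1e-2)); x=r.x
    return x*[10,10,.1],r.fun,[int(w.sum()) for _,w,b in W],W
def report(n=None):
    T=snap("top");C=snap("scene"); o,p,a,_=tool(); th=a+np.pi/2
    c=p[:2]-57*np.array([np.cos(th),np.sin(th)])
    f,e,k,W=dishfit(T,C,[c[0],c[1],th])
    print("t",o["t"],"TCP mat",ml(p).round(1),"z",p[2].round(1),"phi",round(np.degrees(th-mat[2]),2),"F",o["wrist_force"].round(1))
    print("fit",f.round(2),"mat s,l",ml(f).round(1),"phi",round(np.degrees(f[2]-mat[2]),2),"cost",round(e,1),k)
    if n:
        out=[]
        for s,w,b in W:
            im=s["color"].copy(); u,v=proj(s,[*p[:2],20])[0].astype(int)
            sc=5; big=cv2.resize(im,None,fx=sc,fy=sc,interpolation=cv2.INTER_CUBIC)
            for z in (0,40):
                P=((proj(s,box(f,150,84,z,z))+.5)*sc).astype(int)[[0,1,3,2]]; cv2.polylines(big,[P],True,(255,0,0) if z else (0,255,0),1)
            uu,vv=proj(s,[*f[:2],20])[0]*sc; big=cv2.copyMakeBorder(big,300,300,300,300,cv2.BORDER_CONSTANT); y,x=int(vv)+300,int(uu)+300
            out.append(cv2.resize(big[y-275:y+275,x-275:x+275],(400,400),interpolation=cv2.INTER_AREA))
        cv2.imwrite(n,np.hstack(out)[:,:,::-1])
if __name__=="__main__":
    import sys; report(*sys.argv[1:])
E
python3 dm.py pics/p6.png
```

```text
t 2.9333 TCP mat [-255.8    1.3] z 15.4 phi 0.09 F [-0.4 -0.4 -0.7]
fit [ 490.69 -136.98    1.46] mat s,l [-315.     1.2] phi 0.87 cost 105.5 [700, 233]
```

View pics/p6.png

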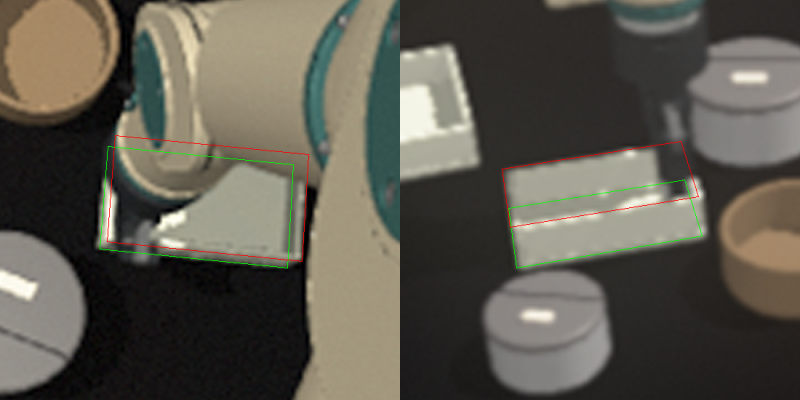

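The overlay matches the dish at s = -313, l = 1 mm, 0.9 degrees off the mat axis, so it is ready for the gap.

>>> {"method": "move_arm", "body": {"commands": [[0.55, 0.0017, 0.0119, 0.001, 0, 0, 0], [0.55, 0.0034, 0.0238, 0.001, 0, 0, 0], [0.55, 0.0052, 0.0357, 0.001, 0, 0, 0], [0.55, 0.0069, 0.0476, 0.001, 0, 0, 0], [0.55, 0.0086, 0.0595, 0.001, 0, 0, 0]]}}

```text
t: 3.35
position: [506.0, -20.2, 16.4]
ee_rot: [-0.529, -0.468, 0.53, -0.468]
wrist_force: [0.2, -2.9, 0.7]
opening: 0.451
```

```bash
python3 dm.py pics/p7.png
```

```text
t 3.45 TCP mat [-1.942e+02 -1.000e-01] z 16.5 phi 0.22 F [ 0.1  0.8 -0.2]
fit [496.17 -83.27   1.39] mat s,l [-261.     2.4] phi -3.24 cost 92.9 [411, 123]
```

View pics/p7.png

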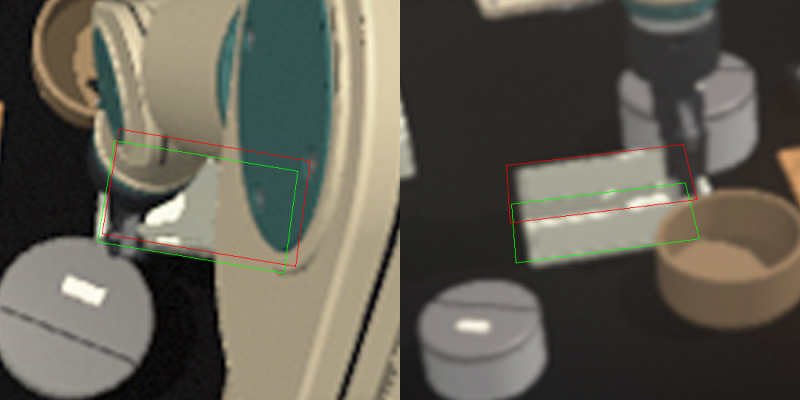

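The fit slipped because the bowl occludes the dish. The true rear corners are at crop (533,266) and (516,168), so I'll measure those directly and fix the mask.

Run:
```python
from dm import *
C=snap("scene"); f=[496.17,-83.27]
c=proj(C,[*f,20])[0]
px=lambda u,v: np.array([(u-600)/3.636+c[0]-.5,(v-200)/3.636+c[1]-.5])
for n,(u,v),z in [("br",(533,266),0),("bl top",(516,168),40),("edge mid z0",(640,249),0)]:
    q=ray(C,px(u,v),z)[0]; print(n,ml(q).round(1))
im=C["color"]
for u,v in [(600,180),(580,240),(560,175),(650,230),(540,195)]:
    a,b=px(u,v).round().astype(int); print((u,v),im[b,a])
for u,v in [(480,200),(560,300),(700,100),(640,330)]:
    a,b=px(u,v).round().astype(int); print((u,v),im[b,a])
```

```text
br [-325.2  -43.6]
bl top [-326.1   42. ]
edge mid z0 [-237.9  -44.2]
(600, 180) [166 165 151]
(580, 240) [167 166 151]
(560, 175) [167 167 151]
(650, 230) [166 165 151]
(540, 195) [166 165 150]
(480, 200) [41 40 37]
(560, 300) [40 39 36]
(700, 100) [75 73 72]
(640, 330) [37 34 32]
```

Dish centre is at s = -250, l = -1, yaw about 0, centred on the gap. Pushing on, straight.

>>> {"method": "move_arm", "body": {"commands": [[0.55, 0.0015, 0.0119, 0, 0, 0, 0], [0.55, 0.003, 0.0238, 0, 0, 0, 0], [0.55, 0.0045, 0.0357, 0, 0, 0, 0], [0.55, 0.006, 0.0476, 0, 0, 0, 0], [0.55, 0.0075, 0.0595, 0, 0, 0, 0]]}}

```text
t: 3.92
position: [513.8, 40.9, 16.5]
ee_rot: [-0.529, -0.469, 0.53, -0.468]
wrist_force: [-0.1, -2.7, -2.0]
opening: 0.448
```

```bash
sed -i 's/white=((im.*$/white=((mx>120)\&(abs(im[...,1]-im[...,0])<5)\&(mx-im[...,2]>7)\&(mx-im[...,2]<26)).astype(np.uint8)/; s/W.append((s,white,((mx<34)/W.append((s,white,((mx<45)/' dm.py; python3 dm.py pics/p8.png
```

```text
t 4.0167 TCP mat [-132.7   -0.3] z 16.7 phi 0.31 F [-0.   0.6  0. ]
fit [510.45 -14.4    1.52] mat s,l [-190.9   -3.4] phi 4.33 cost 104.1 [18, 810]
```

View pics/p8.png

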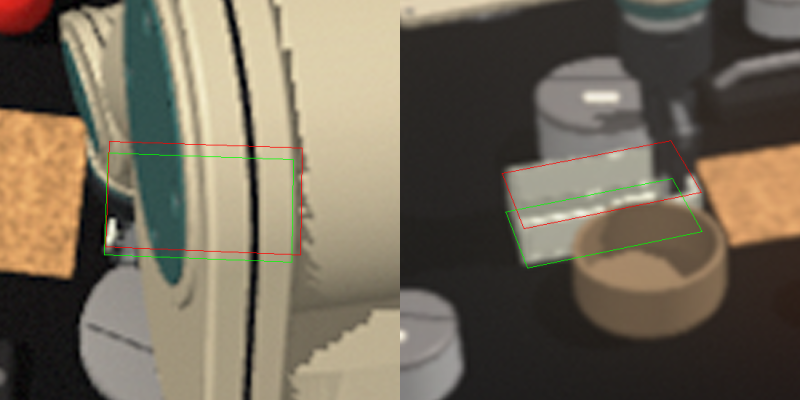

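The dish is in the gap, rear corners at crop (520,265) and (505,165), nearly straight. The force is only about 3 N, so I keep going.

>>> {"method": "move_arm", "body": {"commands": [[0.55, 0.0015, 0.0119, 0, 0, 0, 0], [0.55, 0.003, 0.0238, 0, 0, 0, 0], [0.55, 0.0045, 0.0357, 0, 0, 0, 0], [0.55, 0.006, 0.0476, 0, 0, 0, 0], [0.55, 0.0075, 0.0595, 0, 0, 0, 0]]}}

```text
t: 4.43
position: [521.4, 100.3, 16.7]
ee_rot: [-0.529, -0.469, 0.53, -0.469]
wrist_force: [-0.9, -3.6, 0.2]
opening: 0.455
```

>>> {"method": "move_arm", "body": {"commands": [[0.55, 0.0015, 0.0119, 0, 0, 0, 0], [0.55, 0.003, 0.0238, 0, 0, 0, 0], [0.55, 0.0045, 0.0357, 0, 0, 0, 0], [0.55, 0.006, 0.0476, 0, 0, 0, 0], [0.55, 0.0075, 0.0595, 0, 0, 0, 0]]}}

```text
t: 4.85
position: [528.9, 159.8, 16.7]
ee_rot: [-0.529, -0.469, 0.53, -0.469]
wrist_force: [-0.3, -3.4, 0.6]
opening: 0.445
```

```bash
python3 dm.py pics/p9.png
```

```text
t 4.95 TCP mat [-12.3  -0.5] z 16.8 phi 0.27 F [ 0.5  1.4 -0.6]
fit [525.36 105.48   1.46] mat s,l [-70.1  -3.5] phi 0.5 cost 0.0 [0, 952]
```

View pics/p9.png

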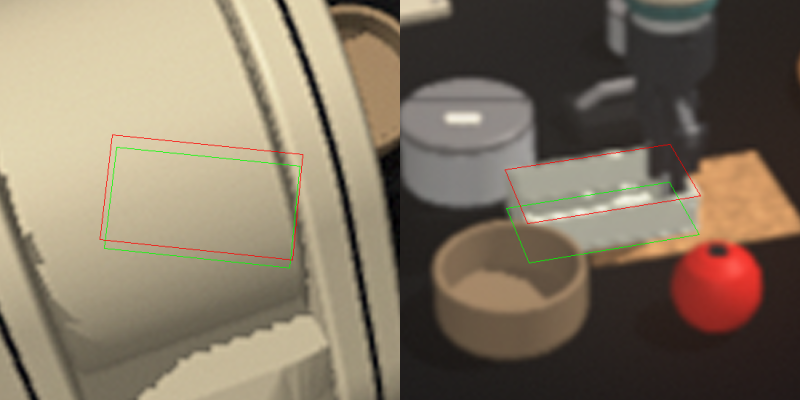

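The dish is through the gap with its leading half on the mat. About 70 mm remain, which I'll push with a gentle finish.

>>> {"method": "move_arm", "body": {"commands": [[0.55, 0.0015, 0.0109, 0, 0, 0, 0], [0.55, 0.0028, 0.0218, 0, 0, 0, 0], [0.55, 0.0041, 0.0327, 0, 0, 0, 0], [0.55, 0.0054, 0.0437, 0, 0, 0, 0], [0.55, 0.0066, 0.0526, 0, 0, 0, 0]]}}

```text
t: 5.37
position: [535.5, 212.9, 16.6]
ee_rot: [0.529, 0.469, -0.529, 0.469]
wrist_force: [-0.4, -2.9, 1.2]
opening: 0.448
```

>>> {"method": "move_arm", "body": {"commands": [[0.55, 0.0008, 0.0065, 0, 0, 0, 0], [0.55, 0.0014, 0.011, 0, 0, 0, 0], [0.55, 0.0018, 0.0145, 0, 0, 0, 0], [0.55, 0.002, 0.0165, 0, 0, 0, 0], [0.55, 0.002, 0.0165, 0, 0, 0, 0]]}}

```text
t: 5.78
position: [537.5, 228.4, 16.6]
ee_rot: [0.53, 0.469, -0.529, 0.469]
wrist_force: [-0.6, -1.3, -0.1]
opening: 0.451
```

```bash
python3 dm.py pics/p10.png
```

```text
t 5.8833 TCP mat [53.4 -0.5] z 16.7 phi 0.05 F [-0.3 -0.6 -0.1]
fit [532.65 166.44   1.44] mat s,l [-8.7 -3.2] phi -0.43 cost 35.7 [293, 1029]
```

View pics/p10.png

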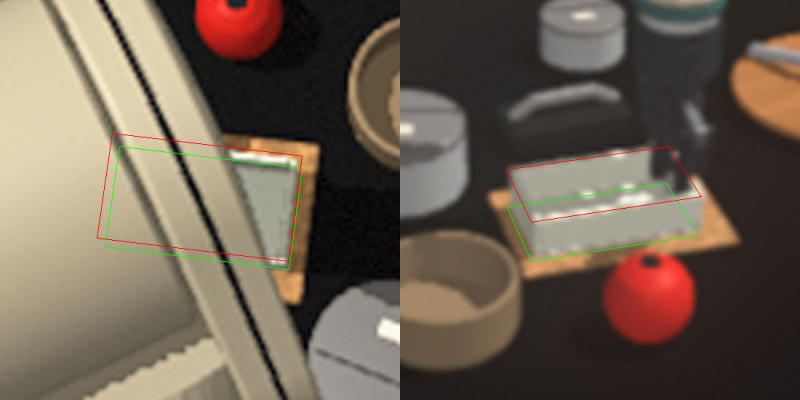

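The whole dish is on the mat. Next: back off the wall, narrow the fingers, lift straight out.

>>> {"method": "move_arm", "body": {"commands": [[0.65, -0.0005, -0.004, 0, 0, 0, 0], [0.65, -0.001, -0.008, 0, 0, 0, 0], [0.65, -0.001, -0.008, 0.015, 0, 0, 0], [0.65, -0.001, -0.008, 0.045, 0, 0, 0], [0.65, -0.001, -0.008, 0.085, 0, 0, 0]]}}

```text
t: 6.3
position: [534.6, 218.6, 100.3]
ee_rot: [-0.528, -0.469, 0.532, -0.468]
wrist_force: [0.6, 0.5, 0.4]
opening: 0.35
```

>>> {"method": "move_arm", "body": {"commands": [[0.65, 0, 0, 0.04, 0, 0, 0], [0.65, 0, 0, 0.08, 0, 0, 0], [0.65, 0, -0.04, 0.1, 0, 0, 0], [0.65, 0, -0.08, 0.1, 0, 0, 0], [0.65, 0, -0.12, 0.1, 0, 0, 0]]}}

```text
t: 6.72
position: [537.6, 99.3, 204.0]
ee_rot: [0.531, 0.468, -0.527, 0.47]
wrist_force: [1.1, -1.7, -0.2]
opening: 0.352
```

>>> {"method": "move_arm", "body": {"commands": [[0.65, 0, -0.04, 0, 0, 0, 0], [0.65, 0, -0.08, 0, 0, 0, 0], [0.65, 0, -0.12, 0, 0, 0, 0], [0.65, 0, -0.16, 0, 0, 0, 0], [0.65, 0, -0.2, 0, 0, 0, 0]]}}

```text
t: 7.13
position: [536.1, -102.4, 202.0]
ee_rot: [0.53, 0.468, -0.529, 0.469]
wrist_force: [0.4, 0.3, -0.5]
opening: 0.348
```

>>> {"method": "move_arm", "body": {"commands": [[0.65, 0, -0.03, 0, 0, 0, 0], [0.65, 0, -0.06, 0, 0, 0, 0], [0.65, 0, -0.06, 0, 0, 0, 0], [0.65, 0, -0.06, 0, 0, 0, 0]]}}

```text
t: 7.47
position: [535.9, -162.9, 201.7]
ee_rot: [-0.531, -0.467, 0.531, -0.467]
wrist_force: [0.5, 0.8, 0.1]
opening: 0.348
```

Run:
```python
from dm import *
T=snap("top");C=snap("scene"); f=[532,172,1.448]
p,e,k,W=dishfit(T,C,f); print(p.round(3),ml(p).round(1),np.degrees(p[2]-mat[2]).round(2),e,k)
p,e,k,W=dishfit(T,T,f); print("top only",p.round(3),ml(p).round(1),np.degrees(p[2]-mat[2]).round(2))
m=box(p,150,84,0); print("corners in mat",[ml(q).round(1).tolist() for q in m])
o=telemetry.observe(); print(o["t"],o["position"],o["wrist_force"])
cv2.imwrite("pics/p11.png",cv2.resize(T["color"],(800,600),interpolation=cv2.INTER_CUBIC)[:,:,::-1])
```

```text
[530.244 167.485   1.455] [-8.  -0.7] 0.41 9.8125 [1352, 1163]
top only [529.202 166.767   1.455] [-8.8  0.2] 0.38
corners in mat [[-83.5, -42.3], [-84.1, 41.7], [66.5, -41.3], [65.9, 42.7]]
7.5667 [ 536.42222032 -159.27712986  201.6882374 ] [ 0.18280797  0.71187357 -0.34970734]
```

View pics/p11.png

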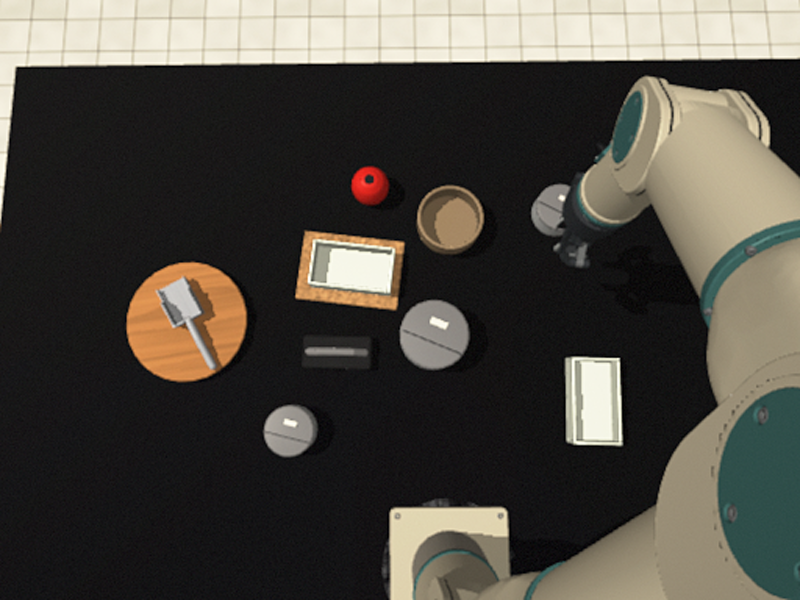

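The picture shows the dish at about (352,267), wholly inside the mat. The ball (370,186), brush (337,352) and scoop (185,300) are where they started, and the gripper hangs free near (575,240). Handing in.

```bash
python3 -c "from bench import sign_off; print(sign_off())"
```

```text
the job is handed in; nothing more can be done
None
```

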